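# Move the charged slide-in battery from charger to LED panel

## Robot

A 6-joint arm with a two-finger parallel gripper is mounted at the origin on the work surface. World frame = base frame: x ahead of the robot, y to its left, z up, the work surface at z = 0. Lengths are in m, angles in rad, forces in N, time in s.
With the tool pointing down it reaches from about 0.25 to 0.775 m from the base axis. Payload 4 kg.
Tool frame: the origin (TCP) lies at the very end of the fingers, on their centre line; the grasp point (between the pads) lies 19 mm behind it (bot.tcp_to_grasp is the distance from the TCP to the grasp point, in m); z points along the fingers, y is the direction in which the jaws open and shut (so a half turn about z gives the same grasp; the last joint's range is limited). The gripper opens to 85 mm and grips with 20 to 120 N. Pads are 22 mm wide; open, the fingers measure 114 mm over their backs; the gripper's body (76 mm by 85 mm) begins 54 mm behind the grasp point. The pads swing forward as they close: fully open they stand 13 mm farther back than shut.
Start: joints at [1.205, 0.087, 1.371, -0, 1.684, -0.103], TCP at [0.143, 0.531, 0.231] pointing down, gripper open.
Joint ranges: [-3.1, 3.1], [-0.76, 2.03], [0.27, 2.55], [-1.08, 4.22], [0.17, 2.65], [-2.57, 2.57]. Speed limits (rad/s): [2.79, 2.79, 3.14, 3.14, 3.14, 3.14].

## Interface

Orientations are given as a 3x3 rotation matrix whose columns are the frame's x, y, z axes.
In Python, from cell import bot, get_obs, imaging gives the robot as it stands. The module is installed in compiled form; this text tells all that it offers. Calls block until the motion is done:
- bot.goto(position, orientation): joint-space move of the TCP to a pose.
- bot.line_to(position, ori=None, vel=0.15): straight line of the TCP; ori=None keeps the orientation; vel is the mean speed in m/s.
- bot.movej(angles): joint-space move.
- bot.move_gripper(opening, grip_force=None): finger opening in m; grip_force is the grip in N (None keeps the last); returns when the fingers have stopped.
- bot.sleep(seconds).
- bot.ik(position, orientation): joint angles nearest the present ones, or None.
- get_obs(): the state.
- imaging.camera(name): name is "scene" or "top" or "wrist"; returns (picture, depth): 400x640x3 uint8, red, green, blue; 400x640 float32, m along the optical axis (not along the pixel's ray), 0 where there is no reading.
- imaging.camera_model(name): a dict with "fx", "fy", "cx", "cy" (pixels), "dist" ([k1, k2, p1, p2, k3] as OpenCV has them; the pictures are not rectified), "xyz" and "attitude" of the camera in the world; the wrist camera has in their place "T_tool_cam" (4x4, takes a point from camera to tool coordinates, whose origin is the TCP and whose axes are the flange's). Camera axes: x right, y up, looking along -z (the intrinsics and any distortion apply to the point x, -y, -z); pixel columns grow to the right and rows downward; lengths in m; the calibration is good to about 2 mm. A picture is of the moment at which its call begins: read the wrist's pose just before it. camera_model takes no time and is no camera call.
A pose or a line that the arm cannot do raises bot.IKError and nothing moves.
- bot.close_job(): hands the job in, once; it reports no verdict.
Trained networks look in the newest picture that a camera, given by its name, has taken for a name from the list of things; names that differ only in an ending like _2 or _b are one class to them, and where a whole thing is asked for, a point or a joint stands for the part that bears it (a point fixed in the world has none). Each returns a list of dicts, best first, with "p" (0 to 1); they miss things now and then, are a little off and sometimes report something else, mostly with a low value. They report only what shows in the picture. A call takes as long as a camera call. They do not tell look-alikes from the thing itself.
- imaging.find_in(camera, thing): "rect" ([left, top, right, bottom] in pixels, round what is visible of it).
- imaging.landmark_of(camera, thing): "at" ([column, row] in pixels: a listed point, or the origin of a listed thing).
The state is a dict: "time": time; "qpos": joint angles; "joint_vel": joint speeds; "joint_efforts": joint torques, N m; "tool_pos": TCP position; "orientation": TCP orientation; "force": force on the tool from outside, world axes, zero at the start; "ft_torque": the same for the moment, N m; "opening": finger opening in m.
Only numpy, scipy, OpenCV 4.12 (cv2) and the standard library are available. Lean on these libraries where they do the work, as an engineer would, in place of code of your own. Each camera call takes 0.05 s, during which the arm holds its last target.

## Task

Press the red catch of the charger so that the green battery pack pops loose, draw the pack out of the charger's slide, and slide it front end first into the LED panel's slide (the white and blue one) until it is fully home and its catch clicks up behind it. Do it without forcing: pack, slides and catches take only moderate forces, and the other things on the bench stay where they are. Let go of the pack at the end.

Things in the scene. Friction and masses are not known exactly. Their poses are not given: they have to be found in the camera images.
- pack: Charged battery: green block 80 x 48 x 34 mm (high) on a black dovetail foot (14 high, 44 wide at its bottom, 80 long); 48 mm high, about 0.45 kg. Starts latched in the charger. Origin under the middle of the foot; x to its front end (black band across the top there, pale dots at the rear), z up. Grip across the ribbed 48 mm sides, which in a slide stand free from 28 to 62 mm above the bench.
- pack_front (a point): Middle of the lower front edge of the pack's foot, 40 mm ahead (+x) of its origin.
- charger: Black dovetail slide with grey lips, fixed; grey 46 mm high housing with a green lamp at x = 90 to 166 mm. Origin on the bench under the holding face of its catch, on the centre line; x = slide-in direction (level, away from the robot), z up. Latched pack: origin at x 40, y 0, z 14 mm here, axes parallel. Catch pressed, the ejector pushes it 13 mm out (-x); its foot then keeps the catch down.
- charger_mouth (a point): 14 mm above the charger's origin: level of the two floor runners (x -30 to 86 mm, y 15 to 32 mm each side; catch between them). 45-degree lips grip the foot from x = 0 on (first 12 mm flare upwards), 26 mm high, 36 mm out from the centre. Guide walls, 22 mm high, flare from 24 mm off the centre at x = 6 to 33 mm off at x = -29 mm. Foot's play about 1.4 mm sideways and up; low friction.
- charger_stop (a point): Foot of the solid end stop (50 mm high post) that the pack's front end meets: x = 82.5 mm on the charger's centre line, z 14 mm. A damped steel ejector (3 N rising to 14 N, plus 80 N per m/s) 32 to 46 mm above the bench, pushes back on the block's front over the last 15.5 mm before it.
- charger_catch (a joint): Downward travel (m) of the charger's sprung red catch: 0 up, 0.0065 down. One rigid piece: press tab in front, and between the runners a tooth 4.5 mm proud of them (ramp x -14 to -3 mm, upright holding face at x = 0, behind the pack's rear). Spring 1 N up, 2 N down, plus rubbing of about 1 N. Frees the pack when over 4.5 mm down.
- charger_tab (a point): Middle of the top of the charger's red ribbed press tab, 32 long x 30 mm wide, 14 mm above the bench when up, 50 mm in front (-x) of the charger's origin. It goes straight down 6.5 mm.
- shoe: LED panel's dovetail slide: white with blue lips, fixed, the white panel with LED strip (up to 26 mm high) behind it at x = 91 to 241 mm. Same slide, catch and frame as the charger's; empty at the start. Latched pack: origin at x 40, y 0, z 14 to 15.5 mm here, front end (+x) first. The catch's tooth springs up behind the foot once pushed just past x = 40 mm; 2.5 mm of travel is left to the stop.
- shoe_mouth (a point): 14 mm above the shoe's origin: level of its floor runners; lips and flared guide walls as at charger_mouth.
- shoe_stop (a point): Foot of the shoe's solid end stop, x = 82.5 mm on its centre line, z 14 mm; same post and ejector as in the charger.
- shoe_catch (a joint): Downward travel (m) of the shoe's red catch, built like the charger's: 0 up, 0.0065 down; 0.003 to 0.0045 while the pack lies over the tooth, back to about 0 at the click.
- spent: Orange spent pack of the same shape and size lying on the bench; to be left alone.
- tape: Red roll of tape, 90 mm across, 22 mm high, flat on the bench; bystander. Origin at its underside.
- glue: Upright white and blue glue bottle, 32 mm across, 100 mm high; bystander. Origin at its underside.
- ruler: Dark steel ruler 300 x 30 x 4 mm flat on the bench; bystander. Origin at its underside.
- driver: Screwdriver lying on the bench; bystander. Origin at its underside.
- parts_tray: Grey parts tray 110 x 160 x 30 mm; bystander. Origin at its underside.
- sponge_tin: Steel tin 70 mm across, 25 mm high; bystander. Origin at its underside.
There are look-alikes about, which are no part of the job. What is shaped like the pack but purple is not meant.

How it is judged:
By the outcome, as a careful person would: the job done as asked, in the order asked, and still so for the second after the job is handed in, with the robot touching nothing.
It also fails if it takes over 56 s, if anything falls off the work surface, if the arm or the gripper's body presses on something with over 40 N, if the wrist force passes 120 N, or if a joint passes its speed limit or range.

## Working session

There is one attempt and no reset: what is moved stays moved. The work goes in short steps, each a Python script; the robot and the scene stay as the last script left them, time stands still between calls to the robot, and variables do not carry over. Pictures are saved under pics/ and viewed, and the job is handed in when it is done.

```bash
mkdir -p pics; ls; python3 - <<'E'
from cell import bot,get_obs,imaging
import cv2,numpy as np
for n in ["scene","top","wrist"]:
    o=get_obs()
    im,d=imaging.camera(n); cv2.imwrite(f"pics/{n}0.png",im[:,:,::-1]); np.savez(f"pics/{n}0.npz",im=im,d=d,p=o["tool_pos"],R=o["orientation"])
    print(n,imaging.camera_model(n))
    for t in ["pack","charger","shoe","charger_tab","charger_mouth","shoe_mouth","charger_stop","shoe_stop","spent"]:
        try: r=imaging.landmark_of(n,t); print(t,[(np.round(x["at"]),round(x["p"],2)) for x in r[:4]])
        except Exception as e: print(t,e)
print(get_obs())
E
```

```text
pics
scene {'fx': 389.884212750374, 'fy': 389.884212750374, 'cx': 321.3659015567793, 'cy': 198.59200579826438, 'dist': array([-0.04422739,  0.        ,  0.        ,  0.        ,  0.        ]), 'xyz': array([1.25312256, 0.22454177, 0.90566998]), 'attitude': array([[-0.25405682, -0.73495801,  0.6287224 ],
       [ 0.96701966, -0.20519581,  0.15088953],
       [ 0.01811374,  0.64632144,  0.76285024]])}
pack [(array([370., 287.]), 0.94), (array([385., 219.]), 0.77), (array([322., 266.]), 0.67), (array([366., 170.]), 0.59)]
charger [(array([387., 213.]), 0.7)]
shoe [(array([248., 182.]), 0.61), (array([389., 211.]), 0.3)]
charger_tab [(array([394., 200.]), 0.37)]
charger_mouth [(array([391., 208.]), 0.75)]
shoe_mouth [(array([246., 182.]), 0.86)]
charger_stop [(array([379., 231.]), 0.64)]
shoe_stop [(array([442., 199.]), 0.67), (array([242., 199.]), 0.55)]
spent [(array([291., 231.]), 0.61), (array([166., 183.]), 0.18)]
top {'fx': 443.9521375748082, 'fy': 443.9521375748082, 'cx': 318.33820377263817, 'cy': 201.52836280807028, 'dist': array([0.03739136, 0.        , 0.        , 0.        , 0
[... 1638 characters left out ...]
362395e+00, -1.03141896e-01]), 'joint_vel': array([ 1.75506643e-03, -1.17136939e-03, -2.12506910e-03,  1.74789378e-03,
       -1.10265883e-03,  5.97728654e-05]), 'joint_efforts': array([-3.52081815e-05, -3.51721859e+01, -3.13446772e+01, -3.38767877e-04,
        4.14274691e-04,  1.47030079e-06]), 'tool_pos': array([0.14290804, 0.53111567, 0.23132569]), 'orientation': array([[-9.65664180e-01,  2.59793557e-01, -1.23024652e-05],
       [ 2.59793556e-01,  9.65664179e-01,  4.76054585e-05],
       [ 2.42476413e-05,  4.27747849e-05, -9.99999999e-01]]), 'force': array([-0.80675049, -0.14092171,  0.1565258 ]), 'ft_torque': array([-0.01748714,  0.02230816, -0.04238196]), 'opening': 0.08506462686772259}
```

View pictures.

View pics/top0.png

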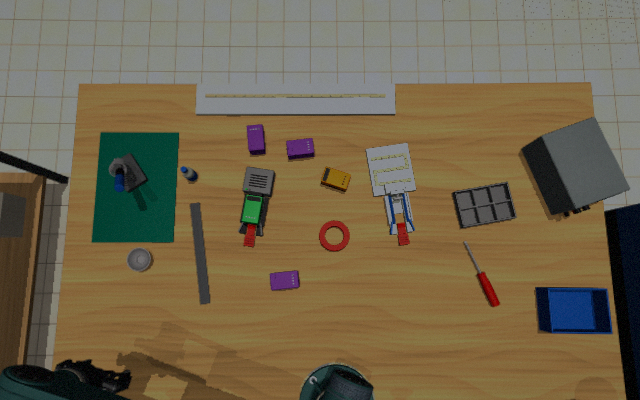

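View pics/scene0.png

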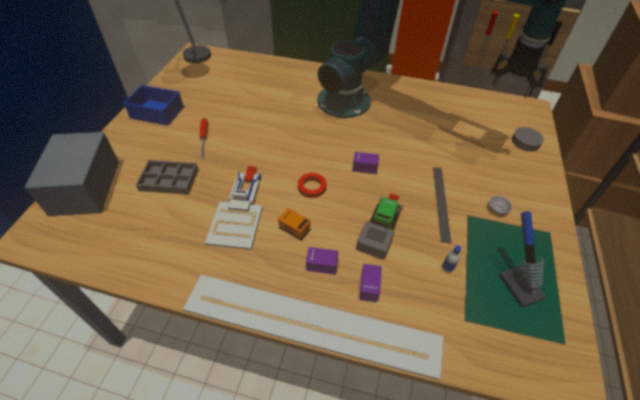

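```bash
python3 - <<'E'
import cv2
im=cv2.imread("pics/top0.png"); c=im[120:300,180:440]; cv2.imwrite("pics/top0z.png",cv2.resize(c,None,fx=3,fy=3,interpolation=cv2.INTER_CUBIC))
E
```

```text
(no output)
```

View pics/top0z.png

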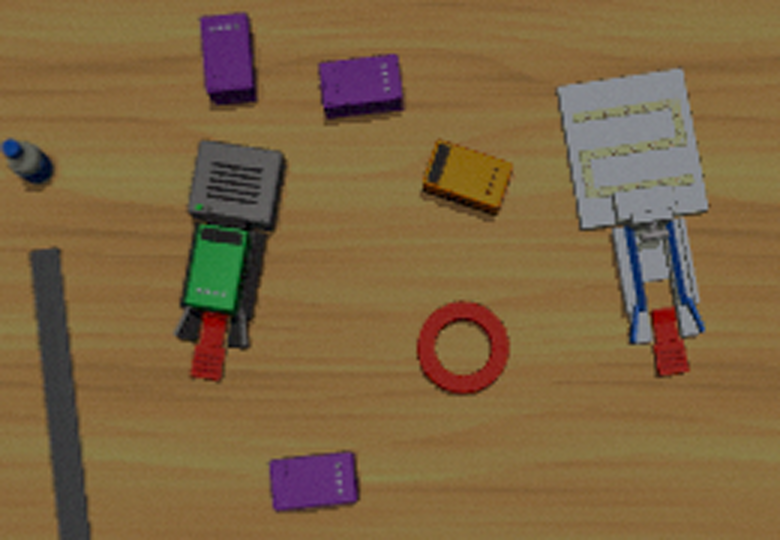

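```bash
cat > h.py <<'E'
from cell import bot,get_obs,imaging
import cv2,numpy as np
CM={}
def cam(n,p=None,R=None):
    m=imaging.camera_model(n)
    K=np.array([[m["fx"],0,m["cx"]],[0,m["fy"],m["cy"]],[0,0,1]])
    if n=="wrist":
        T=np.eye(4);T[:3,:3]=R;T[:3,3]=p; T=T@m["T_tool_cam"]; C=T[:3,3];A=T[:3,:3]
    else: C,A=m["xyz"],m["attitude"]
    return K,m["dist"],C,A@np.diag([1,-1,-1])   # cv camera axes in world
def ray(c,uv):
    K,D,C,A=c
    q=cv2.undistortPoints(np.array(uv,float).reshape(-1,1,2),K,D).reshape(-1,2)
    return np.c_[q,np.ones(len(q))]@A.T
def at_z(c,uv,z):
    r=ray(c,uv); C=c[2]; return C+r*((z-C[2])/r[:,2])[:,None]
def proj(c,P):
    K,D,C,A=c
    R=A.T; return cv2.projectPoints(np.array(P,float).reshape(-1,1,3),cv2.Rodrigues(R)[0],-R@C,K,D)[0].reshape(-1,2)
def Rt(th):  # tool down, x axis at yaw th
    return np.array([[np.cos(th),np.sin(th),0],[np.sin(th),-np.cos(th),0],[0,0,-1.]])
def snap(n,name):
    o=get_obs(); im,d=imaging.camera(n)
    cv2.imwrite(f"pics/{name}.png",im[:,:,::-1]); np.savez(f"pics/{name}.npz",im=im,d=d,p=o["tool_pos"],R=o["orientation"])
    return im,d,cam(n,o["tool_pos"],o["orientation"])
def lm(n,t): return [(np.round(x["at"],1),round(x["p"],2)) for x in imaging.landmark_of(n,t)[:3]]
E
python3 - <<'E'
from h import *
c=cam("top")
for n,uv,z in [("ctab",(250,239),.014),("cmouth",(254,226),.014),("cstop",(257,199),.014),("smouth",(402,222),.014),("sstop",(395,194),.014),("spack",(255,211),.014),("stab",(403.5,235),.014)]:
    print(n,at_z(c,uv,z).round(3))
for n,uv in [("pack top",(253,208)),("housing",(259,180))]:
    d=np.load("pics/top0.npz")["d"]; print(n,d[uv[1],uv[0]],(c[2]+ray(c,uv)[0]*d[uv[1],uv[0]]).round(3))
E
```

```text
ctab [[0.456 0.25  0.014]]
cmouth [[0.495 0.239 0.014]]
cstop [[0.576 0.232 0.014]]
smouth [[ 0.506 -0.199  0.014]]
sstop [[ 0.591 -0.181  0.014]]
spack [[0.54  0.238 0.014]]
stab [[ 0.468 -0.202  0.014]]
pack top 1.2781065 [0.542 0.237 0.06 ]
housing 1.3093711 [0.628 0.224 0.043]
```

```bash
python3 - <<'E'
from h import *
for nm,o,y in [("shoe",(.506,-.199),.17),("charger",(.497,.240),-.12)]:
    e=np.array([np.cos(y),np.sin(y)])
    P=np.r_[np.array(o)+.01*e,.14]
    bot.goto(P,Rt(y+np.pi)); bot.sleep(.15)
    im,d,c=snap("wrist","w_"+nm)
    for t in ["","_mouth","_stop"]+(["_tab"] if nm=="charger" else []):
        r=lm("wrist",nm+t); print(nm+t,r,[at_z(c,x[0],.014 if t else 0).round(4)[0] for x in r[:1]])
    if nm=="charger": r=lm("wrist","pack"); print(r,[at_z(c,x[0],.014).round(4) for x in r[:1]])
    q=get_obs();print(q["time"],q["tool_pos"],q["qpos"],q["force"])
E
```

```text
shoe [(array([318.5, 176.9]), 0.77)] [array([ 0.5044, -0.1959,  0.    ])]
shoe_mouth [(array([318.3, 185. ]), 0.68)] [array([ 0.5086, -0.1954,  0.014 ])]
shoe_stop [(array([315.1, 262.3]), 0.71)] [array([ 0.5854, -0.1851,  0.014 ])]
4.7417 [ 0.5159508  -0.19706812  0.14002041] [-4.67523772e-01  1.27812368e-01  1.50832056e+00  2.18933312e-05
  1.50544072e+00 -2.20877861e+00] [-0.0687742  -0.07065439 -0.65396095]
charger [(array([322.2, 181.3]), 0.81)] [array([0.5011, 0.2453, 0.    ])]
charger_mouth [(array([324.8, 185.1]), 0.83), (array([115.4, 328.4]), 0.32)] [array([0.5014, 0.2473, 0.014 ])]
charger_stop [] []
charger_tab [(array([326.9, 133. ]), 0.71)] [array([0.4562, 0.2542, 0.014 ])]
[(array([321.6, 224.1]), 0.67), (array([221.6, 384. ]), 0.52)] [array([[0.5383, 0.2402, 0.014 ]])]
6.7917 [0.50705095 0.23852497 0.13998866] [ 3.38514567e-01  1.45406047e-01  1.48860616e+00  1.15688018e-05
  1.50761549e+00 -1.11178340e+00] [ 0.33392879 -0.44764284  0.13731158]
```

View pics/w_shoe.png

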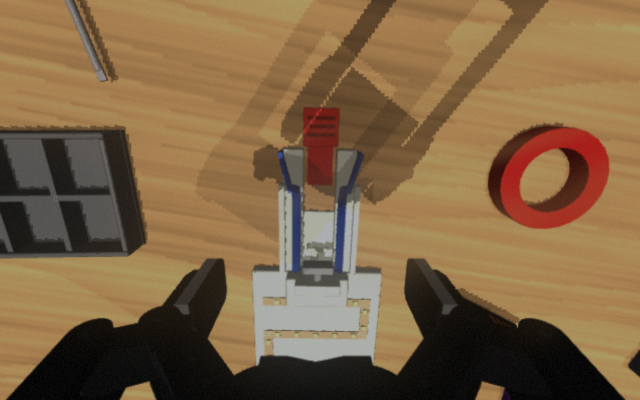

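View pics/w_charger.png

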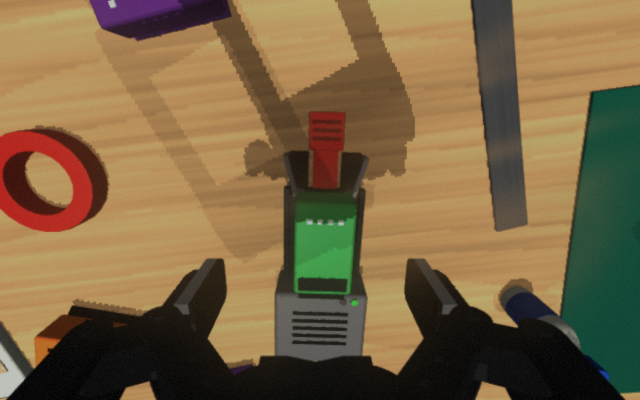

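```bash
cat > ov.py <<'E'
from h import *
def box(x0,x1,y0,y1,z): return [(x0,y0,z),(x1,y0,z),(x1,y1,z),(x0,y1,z)]
F={"tab":box(-66,-34,-15,15,14),"gwL":[(6,24,22),(-29,33,22)],"gwR":[(6,-24,22),(-29,-33,22)],"lipL":[(0,36,26),(86,36,26)],"lipR":[(0,-36,26),(86,-36,26)]}
def world(pose,P):
    x,y,t=pose; P=np.array(P)/1000.; c,s=np.cos(t),np.sin(t)
    return np.c_[x+c*P[:,0]-s*P[:,1],y+s*P[:,0]+c*P[:,1],P[:,2]]
def overlay(name,pose,feat,crop,k,out):
    z=np.load(f"pics/{name}.npz"); c=cam("wrist",z["p"],z["R"]); l,t,r,b=crop
    im=cv2.resize(z["im"][t:b,l:r,::-1],None,fx=k,fy=k,interpolation=cv2.INTER_CUBIC)
    im=cv2.convertScaleAbs(im,alpha=1.6)
    for n,P in feat.items():
        q=((proj(c,world(pose,P))-[l,t]+.5)*k-.5)
        cv2.polylines(im,[np.round(q).astype(int)],len(P)>2,(255,255,0),1)
    cv2.imwrite(f"pics/{out}.png",im)
E
python3 - <<'E'
from ov import *
overlay("w_charger",(.499,.2445,-.12),{**F,"top":box(0,80,-24,24,62),"house":box(90,166,-38,38,46)},(250,90,400,310),2.7,"o1"),
overlay("w_shoe",(.5085,-.197,.15),F,(250,90,400,310),2.7,"o2")
a=cv2.imread("pics/o1.png");b=cv2.imread("pics/o2.png");cv2.imwrite("pics/o12.png",np.hstack([a,b]))
E
```

```text
(no output)
```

View pics/o12.png

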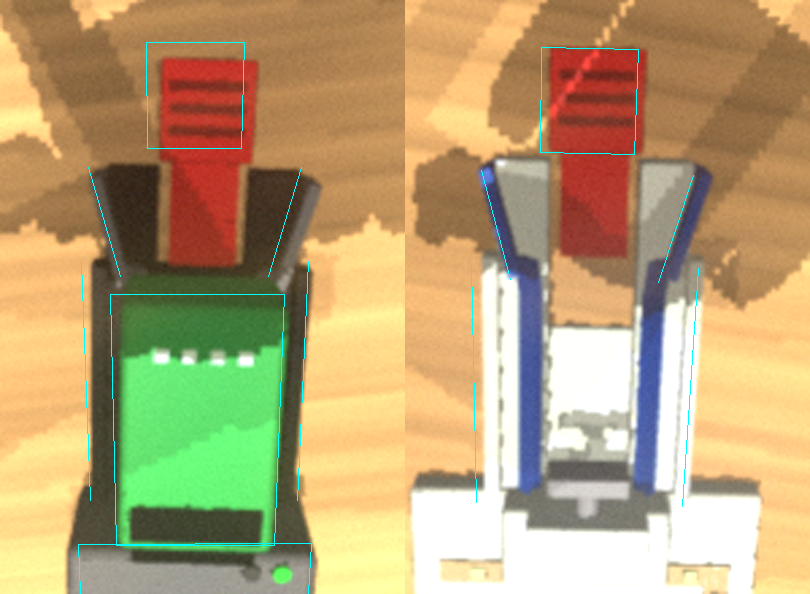

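```bash
python3 - <<'E'
from ov import *
def edges(m,row):
    c=np.where(m[row])[0]; return (c.min()-.5,c.max()+.5) if len(c)>3 else None
for nm,pose in [("w_charger",(.5012,.2459,-.12)),("w_shoe",(.5095,-.1955,.15))]:
    z=np.load(f"pics/{nm}.npz"); c=cam("wrist",z["p"],z["R"]); im=z["im"].astype(int)
    sub=np.zeros(im.shape[:2],bool); sub[90:320,270:380]=1
    R,G,B=im[...,0],im[...,1],im[...,2]
    red=sub&(R>60)&(R>2.2*G)&(R>2.2*B)
    blue=sub&(B>1.35*R)&(B>40)
    green=sub&(G>1.4*R)&(G>1.4*B)&(G>35)
    r=np.where(red.sum(1)>25)[0]; print(nm,"red rows",r.min(),r.max(), np.where(red.sum(1)>10)[0].max())
    def centers(m,rows,zz,full=False):
        out=[]
        for k in rows:
            e=edges(m,k)
            if e: 
                a=at_z(c,[(e[0],k),(e[1],k)],zz); out.append(np.r_[a.mean(0)[:2],np.linalg.norm(a[0]-a[1])])
        return np.array(out)
    S={}
    t=centers(red,range(r.min()+2,r.max()-1),.014); S["tab"]=t
    if "ch" in nm:
        g=np.where(green.sum(1)>40)[0];print("green rows",g.min(),g.max()); S["green"]=centers(green,range(g.min()+14,g.max()-14),.062)
    else:
        b=np.where(blue.sum(1)>8)[0];print("blue rows",b.min(),b.max()); S["lip"]=centers(blue,range(205,262),.026);S["wall"]=centers(blue,range(155,180),.022)
    for n,v in S.items():
        p=np.polyfit(v[:,0],v[:,1],1); res=v[:,1]-np.polyval(p,v[:,0]); x0,x1=v[0,0],v[-1,0]
        print(n,"width",v[[0,len(v)//2,-1],2].round(4),"yaw",np.arctan(p[0]).round(4),"ends",[(x.round(4),np.polyval(p,x).round(4)) for x in (x0,x1)],"rms",res.std().round(5))
    print("tab top edge",at_z(c,[(np.mean(edges(red,r.min()+2)),r.min()-.5)],.014),"bottom",at_z(c,[(np.mean(edges(red,r.max()-2)),r.max()+.5)],.014))
    if "ch" in nm: print("green front",at_z(c,[(322,g.max()+.5)],.062))
    overlay(nm,pose,{**F,"top":box(0,80,-24,24,62)} if "ch" in nm else F,(250,90,400,310),2.7,"p_"+nm)
E
```

```text
w_charger red rows 112 150 187
green rows 202 293
tab width [0.0292 0.0288 0.0293] yaw -0.157 ends [(np.float64(0.4408), np.float64(0.2561)), (np.float64(0.4687), np.float64(0.2517))] rms 0.00017
green width [0.047  0.047  0.0478] yaw -0.1527 ends [(np.float64(0.513), np.float64(0.2448)), (np.float64(0.5658), np.float64(0.2367))] rms 0.00017
tab top edge [[0.43884409 0.25615783 0.014     ]] bottom [[0.47078426 0.25134579 0.014     ]]
green front [[0.58018476 0.23471061 0.062     ]]
w_shoe red rows 108 146 183
blue rows 174 271
tab width [0.0291 0.0287 0.0292] yaw 0.1559 ends [(np.float64(0.4449), np.float64(-0.204)), (np.float64(0.4725), np.float64(-0.1997))] rms 0.00011
lip width [0.0463 0.0468 0.0472] yaw 0.1402 ends [(np.float64(0.5232), np.float64(-0.1921)), (np.float64(0.5773), np.float64(-0.1845))] rms 0.00021
wall width [0.07   0.0657 0.0596] yaw 0.1591 ends [(np.float64(0.4808), np.float64(-0.1988)), (np.float64(0.5012), np.float64(-0.1955))] rms 0.00029
tab top edge [[ 0.44293329 -0.20439531  0.014     ]] bottom [[ 0.47455313 -0.1991682   0.014     ]]
```

```bash
python3 - <<'E'
from ov import *
for nm in ["w_charger","w_shoe"]:
    z=np.load(f"pics/{nm}.npz"); c=cam("wrist",z["p"],z["R"]);d=z["d"]
    def pt(u,v,w=3):
        D=np.median(d[v-w:v+w+1,u-w:u+w+1]); return (c[2]+ray(c,[(u,v)])[0]*D).round(4)
    print(nm,"table",[pt(*q)[2] for q in [(200,60),(440,60),(200,120),(440,200),(240,200),(320,60)]],"tab",pt(326,131),pt(320,125))
    if "ch" in nm: print("top",pt(325,240),pt(323,270),"house",pt(320,340), "col",[(v,pt(322,v,1)[[0,2]]) for v in range(195,225,4)])
    else: print("lips",pt(296,230,1),pt(342,230,1),"col",[(v,pt(318,v,1)[[0,2]]) for v in range(255,300,4)])
E
```

```text
w_charger table [np.float64(-0.0005), np.float64(-0.0008), np.float64(-0.0007), np.float64(-0.0005), np.float64(-0.0008), np.float64(-0.0006)] tab [0.4545 0.2536 0.0133] [0.449  0.2491 0.0132]
top [0.5329 0.2425 0.0615] [0.5591 0.238  0.0612] house [0.641  0.2262 0.0452] col [(195, array([0.5027, 0.0398])), (199, array([0.5025, 0.0514])), (203, array([0.5034, 0.0588])), (207, array([0.5058, 0.0613])), (211, array([0.5089, 0.0614])), (215, array([0.512 , 0.0617])), (219, array([0.5153, 0.0614])), (223, array([0.5185, 0.0616]))]
w_shoe table [np.float64(-0.0005), np.float64(-0.0009), np.float64(-0.0005), np.float64(-0.0008), np.float64(-0.0005), np.float64(-0.0004)] tab [ 0.461  -0.1968  0.0132] [ 0.457  -0.2027  0.0136]
lips [ 0.5514 -0.2082  0.0226] [ 0.5446 -0.1669  0.0217] col [(255, array([0.5824, 0.0036])), (259, array([0.587 , 0.0033])), (263, array([0.5731, 0.0371])), (267, array([0.5738, 0.043 ])), (271, array([0.5762, 0.0455])), (275, array([0.5819, 0.0424])), (279, array([0.5859, 0.0424])), (283, array([0.5887, 0.0442])), (287, array([0.5895, 0.0492])), (291, array([0.5934, 0.0492])), (295, array([0.5975, 0.0491])), (299, array([0.6179, 0.0252]))]
```

```bash
python3 - <<'E'
from ov import *
overlay("w_charger",(.5035,.2463,-.154),{**F,"top":box(0,80,-24,24,62),"house":box(90,166,-38,38,46)},(250,90,400,310),2.7,"o1"),
overlay("w_shoe",(.5080,-.1945,.149),F,(250,90,400,310),2.7,"o2")
a=cv2.imread("pics/o1.png");b=cv2.imread("pics/o2.png");cv2.imwrite("pics/o12b.png",np.hstack([a,b]))
E
```

```text
(no output)
```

View pics/o12b.png

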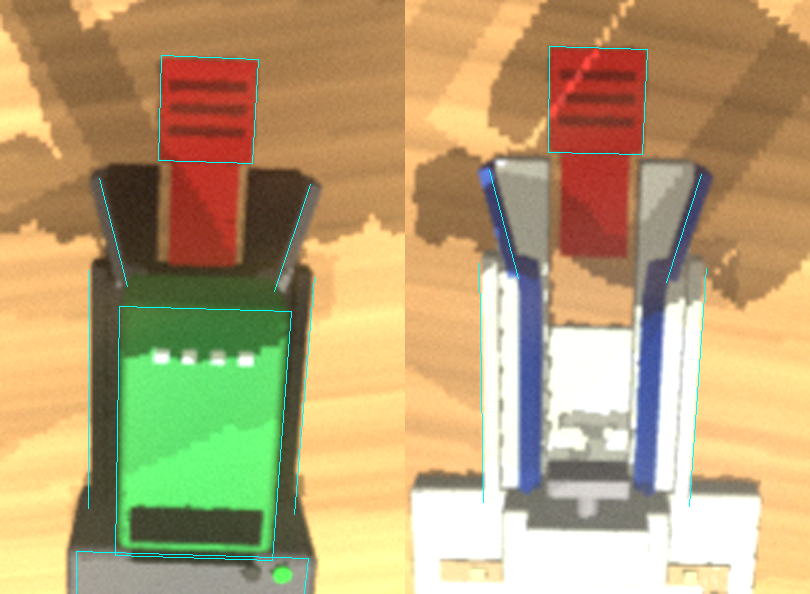

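```bash
cat >> h.py <<'E'
CH=(.5030,.2463,-.154); SH=(.5080,-.1945,.149)
def W(pose,s,l,z):
    x,y,t=pose; return np.array([x+np.cos(t)*s-np.sin(t)*l,y+np.sin(t)*s+np.cos(t)*l,z])
def F(pose):
    o=get_obs(); f=o["force"]; t=pose[2]; d=o["tool_pos"]-np.array([pose[0],pose[1],0])
    return np.round([f[0]*np.cos(t)+f[1]*np.sin(t),-f[0]*np.sin(t)+f[1]*np.cos(t),f[2]],1), np.round(1000*np.array([d[0]*np.cos(t)+d[1]*np.sin(t),-d[0]*np.sin(t)+d[1]*np.cos(t),d[2]]),1), round(o["time"],2), np.round(o["ft_torque"],2)
E
python3 - <<'E'
from h import *
R=Rt(CH[2]+np.pi)
bot.move_gripper(0.0)
bot.goto(W(CH,-.052,0,.05),R)
bot.line_to(W(CH,-.052,0,.018),vel=.1); print(F(CH))
for z in (.013,.011,.009,.0078):
    bot.line_to(W(CH,-.052,0,z),vel=.03); print(F(CH))
bot.sleep(.3)
snap("wrist","press"); print(F(CH))
E
```

```text
(array([ 0.3, -0.5,  1.1]), array([-50.8,   0.3,  19. ]), 8.53, array([-0.04,  0.03, -0.  ]))
(array([ 0.3, -0.5,  2. ]), array([-51.6,   0.2,  13.5]), 8.85, array([ 0.01, -0.07, -0.  ]))
(array([ 1.5, -0.2,  3. ]), array([-51.6,   0.3,  11.4]), 9.1, array([ 0.04, -0.13,  0.01]))
(array([ 0.5, -0. ,  1.6]), array([-52.2,  -0.1,   8.7]), 9.35, array([0.03, 0.  , 0.  ]))
(array([ 0.5, -0.1,  0.9]), array([-52.2,  -0.1,   7.6]), 9.6, array([ 0.06, -0.05,  0.01]))
(array([-0. ,  0.4,  1.2]), array([-52.2,  -0.1,   7.7]), 9.95, array([-0.02,  0.1 , -0.02]))
```

View pics/press.png

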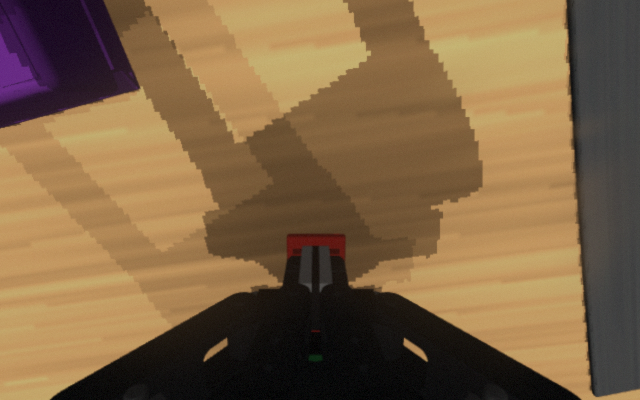

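```bash
python3 - <<'E'
from h import *
R=Rt(CH[2]+np.pi)
bot.line_to(W(CH,-.052,0,.04),vel=.15)
bot.line_to(W(CH,-.04,0,.12),vel=.25); 
bot.move_gripper(0.085)
bot.goto(W(CH,.010,0,.14),R);bot.sleep(.1)
im,d,c=snap("wrist","eject"); print(F(CH))
print(lm("wrist","pack"))
for v in range(175,215,4):
    print(v,(c[2]+ray(c,[(322,v)])[0]*np.median(d[v-1:v+2,320:325])).round(4))
cv2.imwrite("pics/ejz.png",cv2.resize(im[90:310,250:400,::-1],None,fx=2.7,fy=2.7))
E
```

```text
(array([-0.4, -0.6,  0.1]), array([  8.9,  -0.2, 139.2]), 12.06, array([-0.  ,  0.01,  0.02]))
[(array([313., 211.]), 0.72)]
175 [0.4913 0.2536 0.0379]
179 [0.4914 0.2534 0.0511]
183 [0.4923 0.253  0.0601]
187 [0.4949 0.2526 0.0615]
191 [0.498  0.2522 0.0613]
195 [0.5011 0.2517 0.0612]
199 [0.504  0.2513 0.0618]
203 [0.507  0.2508 0.0619]
207 [0.5103 0.2504 0.0616]
211 [0.5135 0.2499 0.0613]
```

View pics/ejz.png

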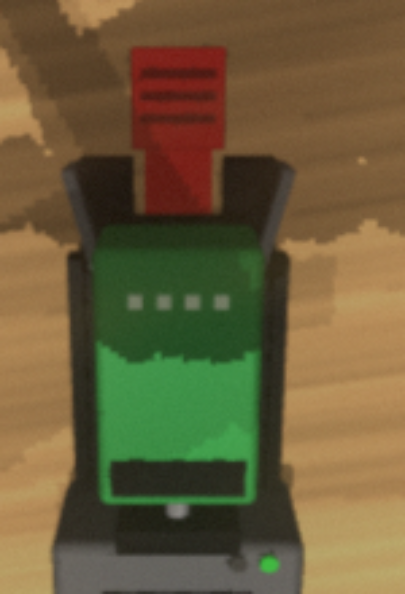

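```bash
python3 - <<'E'
from h import *
z=np.load("pics/eject.npz"); c=cam("wrist",z["p"],z["R"]); im=z["im"].astype(int)
R,G,B=im[...,0],im[...,1],im[...,2]
g=(G>1.4*R)&(G>1.4*B)&(G>30); g[:,:270]=0;g[:,380:]=0
o=[]
for k in range(198,258,3):
    q=np.where(g[k])[0]
    a=at_z(c,[(q.min()-.5,k),(q.max()+.5,k)],.0615); m=a.mean(0)[:2]-CH[:2]; t=CH[2]
    o.append([m[0]*np.cos(t)+m[1]*np.sin(t),-m[0]*np.sin(t)+m[1]*np.cos(t),np.linalg.norm(a[0]-a[1])])
o=np.array(o); p=np.polyfit(o[:,0],o[:,1],1); print("pack lateral in charger frame: at s=27mm",np.polyval(p,.027)*1e3,"yaw",p[0],"w",o[:,2].mean())
E
python3 - <<'E'
from h import *
R=Rt(CH[2]+np.pi)
bot.goto(W(CH,.027,0,.09),R)
bot.line_to(W(CH,.027,0,.027),vel=.12); print(F(CH))
bot.move_gripper(0.04,grip_force=25); bot.sleep(.1)
print(F(CH),get_obs()["opening"])
E
```

```text
pack lateral in charger frame: at s=27mm 0.22407336377221143 yaw -0.0003262262904438995 w 0.04711699725456821
(array([ 0.4, -0.6,  0.4]), array([27.7,  0.5, 28.3]), 13.11, array([ 0.05, -0.05, -0.04]))
(array([-0.9, -0.1,  5.9]), array([27.6,  0.3, 28.1]), 13.64, array([-0.1 ,  0.14,  0.03])) 0.04759131584076123
```

```bash
python3 - <<'E'
from h import *
bot.move_gripper(0.04,grip_force=50)
print(F(CH))
for s in (.022,.01,-.01,-.03,-.05):
    bot.line_to(W(CH,s,0,.0275),vel=.06); print(F(CH))
E
```

```text
(array([-1.1, -0.5,  6.9]), array([27.6,  0.3, 28.2]), 13.86, array([-0.09,  0.14, -0.  ]))
(array([-0.5,  0.4,  5.7]), array([22.2,  0.2, 28.2]), 14.11, array([-0.04, -0.02, -0.02]))
(array([0.4, 0.7, 6.6]), array([ 9.3,  0.3, 28.2]), 14.46, array([-0.05, -0.11, -0.02]))
(array([-1.4, -0.4,  7.3]), array([-11.4,   0.3,  28.2]), 14.94, array([-0.05, -0.15,  0.  ]))
(array([ 0.4, -0.5,  7.2]), array([-31.6,   0.3,  28.2]), 15.43, array([-0.06, -0.2 ,  0.02]))
(array([-1.4, -0.1,  8. ]), array([-51.8,   0.2,  28.1]), 15.91, array([-0.05, -0.39, -0.05]))
```

```bash
python3 - <<'E'
from h import *
bot.line_to(W(CH,-.060,0,.0285),vel=.06); print(F(CH))
bot.line_to(W(CH,-.060,0,.13),vel=.2); print(F(CH))
bot.goto(W(SH,-.085,0,.13),Rt(SH[2]+np.pi))
bot.line_to(W(SH,-.085,0,.045),vel=.15); bot.sleep(.2); print(F(SH),get_obs()["opening"])
im,d,c=snap("wrist","pre")
E
```

```text
(array([-1.9, -1. ,  6.7]), array([-63. ,  -0.2,  28.2]), 16.23, array([-0.04, -0.06, -0.03]))
(array([-0.1, -0.4, -6.7]), array([-62.4,  -1.1, 126.8]), 16.88, array([-0.01,  0.05,  0.01]))
(array([ 0.7, -1. , -5. ]), array([-84. ,  -0.7,  46.5]), 19.49, array([ 0.01, -0.01,  0.  ])) 0.04746835068256012
```

View pics/pre.png

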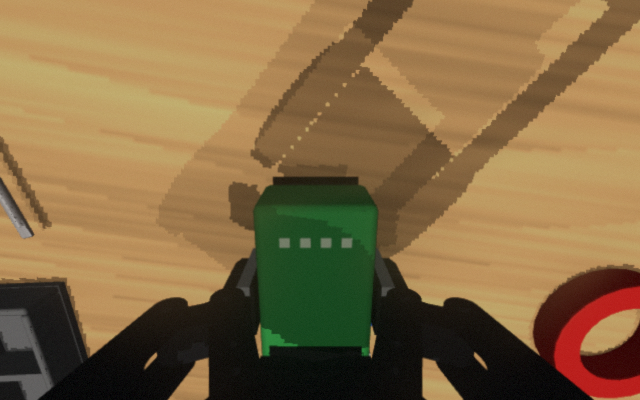

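```bash
python3 - <<'E'
from h import *
print(F(SH)); bot.sleep(.3); print(F(SH)); 
o=get_obs(); R=o["orientation"]; print(np.arctan2(-R[1,0],-R[0,0]),R[2].round(4),o["joint_vel"].round(4))
bot.line_to(W(SH,-.082,0,.032),vel=.1); print(F(SH)); bot.sleep(.4); print(F(SH))
E
```

```text
(array([-0. , -0.3, -5.7]), array([-84.3,  -0.6,  46.3]), 19.54, array([ 0.  ,  0.04, -0.06]))
(array([-0.3,  1. , -5.3]), array([-85. ,  -0.1,  45.1]), 19.84, array([-0.03, -0.02,  0.04]))
0.14888843111650568 [-2.e-04 -1.e-04 -1.e+00] [-0.0007  0.0015  0.0028 -0.0016  0.0004  0.0008]
(array([ 0.2,  0.3, -4.9]), array([-82.8,   0.7,  31. ]), 20.12, array([ 0.02, -0.  ,  0.03]))
(array([ 0.7,  0.4, -4.9]), array([-81.9,  -0.2,  32.3]), 20.52, array([-0.05,  0.01,  0.02]))
```

```bash
python3 - <<'E'
from h import *
bot.line_to(W(SH,-.070,0,.0288),vel=.04);bot.sleep(.3); print(F(SH))
for s in (-.055,-.045,-.035,-.025,-.015):
    bot.line_to(W(SH,s,0,.0288),vel=.04); bot.sleep(.15); f=F(SH); print(f)
    if np.abs(f[0][:2]).max()>10: print("STOP");break
E
```

```text
(array([-0.5,  0.5, -5.1]), array([-70.1,  -0. ,  28.8]), 21.28, array([ 0.03, -0.01, -0.01]))
(array([-0.3,  0.7, -5.3]), array([-55.2,   0.1,  28.7]), 21.96, array([ 0.02, -0.03, -0.01]))
(array([-0. , -0.7, -4.8]), array([-45. ,  -0. ,  28.9]), 22.51, array([-0.03, -0.04, -0.02]))
(array([ 0.3,  0.8, -4.5]), array([-34.9,  -0. ,  28.8]), 23.06, array([ 0.06, -0.08,  0.02]))
(array([ 0.6,  0.7, -4.6]), array([-25. ,   0. ,  28.7]), 23.61, array([ 0.02, -0.09, -0.01]))
(array([ 0. , -0.1, -4.5]), array([-15. ,   0. ,  28.8]), 24.16, array([-0.01, -0.06,  0.  ]))
```

```bash
python3 - <<'E'
from h import *
for s in (.0,.015,.024,.028,.031,.034,.036,.038):
    bot.line_to(W(SH,s,0,.0288),vel=.05 if s<.025 else .02); bot.sleep(.1); f=F(SH); print(f)
    if abs(f[0][1])>10 or abs(f[0][0])>35: print("STOP");break
E
```

```text
(array([ 0.7, -0.3, -3.4]), array([ 0. ,  0. , 28.7]), 24.71, array([ 0.02, -0.07, -0.02]))
(array([ 0.4,  0.3, -4.3]), array([15. ,  0. , 28.7]), 25.26, array([0.02, 0.  , 0.02]))
(array([ 0.9, -0.5, -4.1]), array([24.1, -0. , 28.8]), 25.69, array([ 0.01, -0.05,  0.04]))
(array([-3.8, -0.2, -3.1]), array([27.3,  0.1, 28.5]), 26.14, array([-0.1 ,  0.56, -0.04]))
(array([-5.5, -0.1, -3.8]), array([29.9,  0.1, 28.5]), 26.54, array([-0.13,  0.81, -0.02]))
(array([-7.8, -0.8, -2.1]), array([32.3,  0.1, 28.4]), 26.94, array([-0.14,  1.07,  0.02]))
(array([-8.6, -0. , -1.4]), array([33.8,  0.1, 28.5]), 27.29, array([-0.16,  1.19, -0.01]))
(array([-9.9, -0.7,  0.4]), array([35.4,  0.1, 28.5]), 27.64, array([-0.12,  1.45,  0.01]))
```

```bash
python3 - <<'E'
from h import *
for s in (.040,.0415,.043,.0445,.046,.047):
    bot.line_to(W(SH,s,0,.0286),vel=.02); bot.sleep(.15); f=F(SH); print(f)
    if abs(f[0][1])>10 or abs(f[0][0])>22: print("STOP");break
snap("wrist","in1")
E
```

```text
(array([-11.8,  -0.3,   1.1]), array([37. ,  0.1, 28.5]), 28.04, array([-0.16,  1.62,  0.02]))
(array([-12.8,   0.3,   2.2]), array([38.1,  0.1, 28.5]), 28.44, array([-0.19,  1.76, -0.01]))
(array([-13.1,   1. ,   2.8]), array([39.2,  0.1, 28.5]), 28.84, array([-0.2 ,  1.98,  0.04]))
(array([-14. ,   0.9,   3.3]), array([40.4,  0.1, 28.5]), 29.24, array([-0.19,  2.  , -0.01]))
(array([-15.4,   0.9,   4.3]), array([41.5,  0.1, 28.5]), 29.64, array([-0.27,  2.15,  0.1 ]))
(array([-17.4,   0.6,   4.8]), array([42. ,  0.1, 28.5]), 30.04, array([-0.29,  2.37,  0.03]))
```

View pics/in1.png

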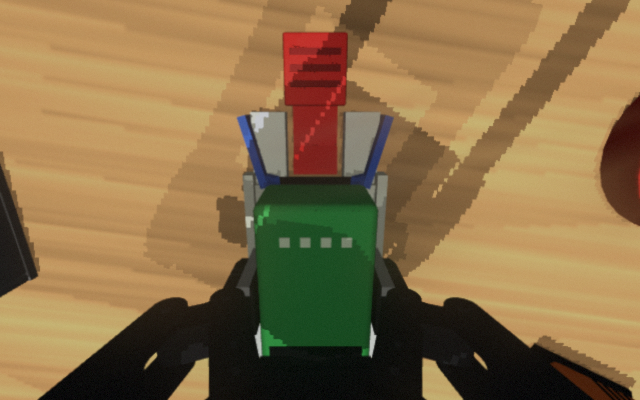

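```bash
cat >> h.py <<'E'
def tabz(nm):
    z=np.load(f"pics/{nm}.npz"); c=cam("wrist",z["p"],z["R"])
    out=[]
    for s in (-.060,-.05,-.042):
        u,v=np.round(proj(c,[W(SH,s,0,.013)])[0]).astype(int)
        if v<3: continue
        D=np.median(z["d"][v-2:v+3,u-6:u+7]); out.append(round((c[2]+ray(c,[(u,v)])[0]*D)[2]*1000,1))
    u,v=np.round(proj(c,[W(SH,-.05,.06,0)])[0]).astype(int)
    return out,"bench",round((c[2]+ray(c,[(u,v)])[0]*np.median(z["d"][v-2:v+3,u-4:u+5]))[2]*1000,1)
E
python3 - <<'E'
from h import *
print(tabz("in1"))
bot.line_to(W(SH,.0485,0,.0284),vel=.02); bot.sleep(.25); print(F(SH))
snap("wrist","in2"); print(tabz("in2"))
E
```

```text
([np.float64(13.6), np.float64(13.4), np.float64(13.4)], 'bench', np.float64(-0.7))
(array([-22.7,   1.5,   8.1]), array([42. ,  0.1, 28.5]), 30.59, array([-0.28,  2.91,  0.06]))
([np.float64(13.2), np.float64(13.5), np.float64(13.2)], 'bench', np.float64(-0.9))
```

```bash
python3 - <<'E'
from h import *
for s in (.043,.0405,.0395):
    bot.line_to(W(SH,s,0,.0284),vel=.02); bot.sleep(.2); print(F(SH))
bot.sleep(.3); print(F(SH))
E
```

```text
(array([-11.4,   0.6,   2.2]), array([39.9,  0.1, 28.4]), 31.27, array([-0.14,  1.64, -0.01]))
(array([-5.7,  0.6, -1.7]), array([39.6,  0.1, 28.3]), 31.74, array([-0.06,  0.79, -0.03]))
(array([-3.1,  0.9, -4.3]), array([39.5,  0.1, 28.2]), 32.19, array([ 0.05,  0.39, -0.05]))
(array([-3.1, -0.4, -4.8]), array([39.5,  0.1, 28.2]), 32.49, array([-0.03,  0.33,  0.02]))
```

```bash
python3 - <<'E'
from h import *
bot.line_to(W(SH,.0388,0,.0284),vel=.02); bot.sleep(.2); print(F(SH))
bot.move_gripper(0.080); bot.sleep(.2); print(F(SH))
bot.line_to(W(SH,.0388,0,.10),vel=.15)
bot.line_to(W(SH,.010,0,.14),vel=.15); bot.sleep(.4)
im,d,c=snap("wrist","fin"); print(F(SH)); print(tabz("fin"))
for v in range(170,230,5): print(v,(c[2]+ray(c,[(318,v)])[0]*np.median(d[v-1:v+2,316:321])).round(4))
snap("top","fintop")
E
```

```text
(array([ 1.3,  0.4, -8. ]), array([39.4,  0.1, 28.3]), 32.94, array([ 0.11, -0.34, -0.02]))
(array([ 0.1, -0.3,  0.6]), array([38.9, -0.1, 28.6]), 33.57, array([-0.02, -0.  , -0.03]))
(array([ 0.5,  0.7, -0.6]), array([1.000e+01, 1.000e-01, 1.396e+02]), 35.12, array([-0.07,  0.04,  0.03]))
([np.float64(12.6), np.float64(13.1), np.float64(12.6)], 'bench', np.float64(-0.4))
170 [ 0.4967 -0.1936  0.0138]
175 [ 0.5007 -0.193   0.0159]
180 [ 0.5048 -0.1924  0.0173]
185 [ 0.5069 -0.1922  0.0266]
190 [ 0.5068 -0.1924  0.0431]
195 [ 0.507  -0.1924  0.0569]
200 [ 0.5097 -0.1921  0.0609]
205 [ 0.5135 -0.1915  0.0613]
210 [ 0.5174 -0.1909  0.0612]
215 [ 0.5213 -0.1903  0.0615]
220 [ 0.5254 -0.1897  0.0611]
225 [ 0.5293 -0.1891  0.0614]
```

View pics/fin.png

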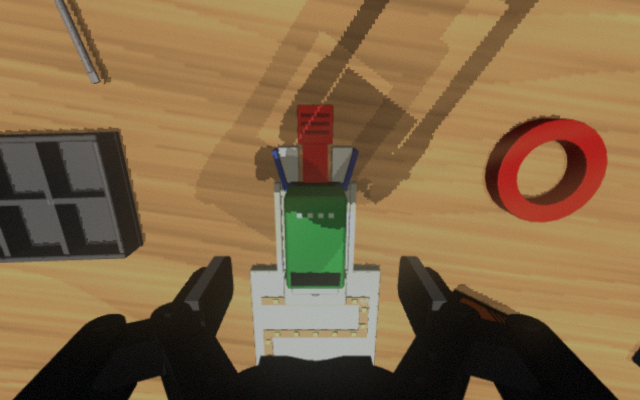

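View pics/fintop.png

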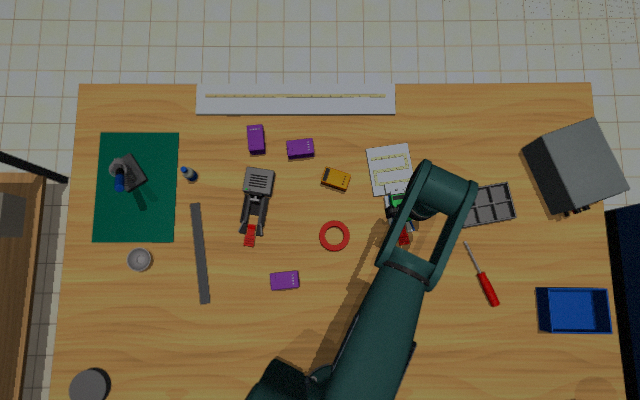

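The wrist picture shows the pack home in the shoe at (316,240), with the catch's tooth up behind it at about (315,180). The top picture shows the charger empty at (253,210) and the other things where they were.

```bash
python3 - <<'E'
from h import *
print(F(SH)); bot.close_job()
E
```

```text
(array([ 0.9, -0.8,  0.2]), array([1.000e+01, 1.000e-01, 1.397e+02]), 35.17, array([-0.01,  0.06, -0.01]))
the job is handed in; nothing more can be done
```

The green pack is latched in the LED panel's slide, the gripper has let go of it, and the job was handed in at about 35 s. I pressed the charger's red catch, and the pack popped about 12 mm out. I then drew it free with a side force of about 1 N, and pushed it into the panel's slide up to the end stop with at most about 23 N.

**Catch:** the panel's tab read about 14 mm above the bench with the pack at the stop, so it had come up. After letting go it read slightly lower, at 13.0 to 13.5 mm, which is within the depth noise. The tooth shows about 3.3 mm above the runners behind the pack.

**Latch:** when I backed the tool off, the pack stopped at about 39.5 mm and the ejector's push dropped away to zero, so the catch is holding it. The rear face stands about level with the catch's holding face, within 1 to 2 mm.

**Bystanders:** by eye in the top picture, the other things are where they were; part of the bench was hidden behind the arm. No check failed.

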